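Seat a plug-in relay, swing its wire hold-down over it and tug-test it

ROBOT

A 6-joint arm with a two-finger parallel gripper is mounted at the origin on the work surface. World frame = base frame: x ahead of the robot, y to its left, z up, the work surface at z = 0. Lengths are in m, angles in rad, forces in N, time in s.
With the tool pointing down it reaches from about 0.35 to 0.775 m from the base axis. Payload 5.5 kg.
Tool frame: the origin (TCP) lies at the very end of the fingers, on their centre line; the grasp point (between the pads) lies 19 mm behind it; z points along the fingers, y is the line along which they close (so a half turn about z gives the same grasp; the last joint's range is limited). The gripper opens to 85 mm and grips with 20 to 120 N. Pads are 22 mm wide; open, the fingers measure 114 mm over their backs; the gripper's body (76 mm by 85 mm) begins 54 mm behind the grasp point. The pads swing forward as they close: fully open they stand 13 mm farther back than shut.
Start: joints at [1.041, 0.313, 0.046, 1.304, 0, 1.431], TCP at [0.219, 0.532, 0.231] pointing down, gripper open.
Joint ranges: [-2.76, 2.76], [-0.86, 1.69], [-1.03, 1.26], [-2.2, 2.34], [-1.47, 1.5], [-3.14, 3.14]. Speed limits (rad/s): [2.57, 2.57, 3.14, 3.14, 3.14, 3.14].

INTERFACE

Orientations are given as a unit quaternion [w, x, y, z].
In Python, from workcell import env gives the robot as it stands. The module is installed in compiled form; this text tells all that it offers.
- The arm moves only by the tool jog_arm, never from a script. Its argument "rows" is a list of rows, each a list of 6 numbers: the shift along the world's x, y, z in units of 40 mm (1.0 is 40 mm), then the turn, a rotation vector about the world's x, y, z in units of 6 degrees (1.0 is 6 degrees). In form: [[x, y, z, wx, wy, wz], ...]. A call has 1 to 12 rows; each row is the pose to reach, as a shift and turn from the pose commanded when the call began; what a row does not reach only later rows make up. A row lasts 1/12 s, in which the tool goes at most 41.7 mm and 7.16 degrees, less where a joint would pass 70% of its speed; a pose out of reach is approached as far as the arm can. A call with a gripper value outside its range is refused whole. "jaw" is the gripper command: -1 is fully open, 1 is shut, values between are in proportion, set as the call begins (left out, the last holds). The fingers move at their own pace and stop on an object; "force" is the grip in N (left out, the last holds). Time passes only in rows, so rows that repeat a pose let the fingers close. It gives the time, the measured TCP pose, the force, the opening and the grip force at its end, in the units of the state.
- env.get_state(): the state, without advancing time (a new reading comes with each control period).
- env.read_camera(name): name is "side" or "top" or "wrist"; returns a dict with "pixels" (480x640x3 uint8, red, green, blue), "mtx" (3x3 intrinsics, pixels), "cam_to_world" (4x4, takes a point from camera to world coordinates). Camera axes: x right, y up, looking along -z (the intrinsics and any distortion apply to the point x, -y, -z); pixel columns grow to the right and rows downward; lengths in m; the calibration is good to about 2 mm. A picture is of the moment at which its call begins. There is no depth.
- env.hand_in(): hands the job in; it is judged then, once.
The state is a dict: "clock": time; "joint_pos": joint angles; "qvel": joint speeds; "tau": joint torques, N m; "tcp_pos": TCP position; "orientation": TCP orientation; "wrist_force": force on the tool from outside, world axes, zero at the start; "ft_torque": the same for the moment, N m; "finger_gap": finger opening in m; "grip_force": force on a finger pad.
Only numpy, scipy, OpenCV 4.12 (cv2) and the standard library are available. Lean on these libraries where they do the work, as an engineer would, in place of code of your own. Each camera call takes 0.05 s, during which the arm holds its last target. There are 200 camera calls.

TASK

One relay on the tilted control board stands proud of its socket with its wire hold-down swung back: press it fully home, swing the wire over its top until it stands straight across the middle, then prove that it is held by gripping the relay and pulling it straight out of the socket against the wire with about 15 N for about a second, never with more than 24 N. Ease off so that the wire draws the relay fully home again, let go of it, and leave the other things on the bench where they are.

Things in the scene. Friction and masses are not known exactly. Their poses are not given: they have to be found in the camera images.
- holder: bench holder that carries a green circuit board (210 x 130 mm) tilted 25 degrees towards the robot. Origin: centre of its foot; x points away from the robot, z up; the board's centre lies 95 mm above it. Three relay sockets stand in a row across the board, 52 mm apart
- socket: black relay socket (38 mm along y, 30 mm along x, 19 mm high), the one of three whose relay is not secured. Origin: centre of its underside, on the board. z: square out of the tilted board, the way to pull; x: up the slope, away from the robot; y: along the row. The other two hold fixed relays, wires closed. Nothing else within 60 mm up or down the slope is over 15 mm high
- socket_top (a point): point on the socket's axis in its top face, 19 mm above socket, axes as there; the relay's cover stands on this face when fully home
- relay: plug-in relay, clear cover over a copper coil, 45 g: 21.5 mm along x, 28 along y, cover 34 high, its two top edges along y bevelled (6 mm wide, 2.5 mm deep); its plug (13 mm) is already in the socket, whose contacts hold it with about 1 N. Origin: centre of the cover's underside, axes as the socket's; at the start 4 to 6 mm above socket_top, home when at it (within 1 mm). Grip it across x
- relay_mid (a point): centre of the relay's cover, on its axis, 17 mm above relay's origin and 17 mm below its flat top; axes as the socket's
- bail (a joint): swing (rad) of the wire hold-down, a 2.5 mm steel wire hoop hinged on the socket's y sides; hinge line along y, on the axis, 11 mm above socket; legs 21 mm either side of the axis. 0: straight along z, over the middle of the relay; positive: leaning up the slope (+x); starts at 0.6 to 0.95, stop at -0.12, stays where left. Pushed over the relay's bevel (3 to 7 N) it snaps across
- bail_stretch (a joint): how far the springy wire hoop is drawn out along its length (m), 3 N per mm: 0 when free, about 0.001 (3 N) over the home relay, then 1 mm more per mm that the relay is drawn out. The tug borne by the wire is 3000 N/m times this
- thumb_loop (a point): centre of the black sleeve (7 mm thick, 11 mm long, along y) on the small loop that rises from the middle of the crossbar: push here. 56 mm from the hinge line; over the home relay 57 mm from it, 15 mm above the relay's flat top
- crossbar: the wire hoop's crossbar with its loop, along y, which bears on the relay's top at both sides of the loop; its axis is 42 mm from the hinge line when free. Origin: on the hinge line
- duster: white aerosol can 66 mm thick, 190 mm high, standing; origin: centre of its foot. Bystander
- screwdriver: screwdriver 190 mm long, lying on the mat. Bystander
- tweezers: steel tweezers 120 mm long, 9 mm high, lying on the mat. Bystander
- old_relay_mid (a point): centre of the old relay, which lies loose on the mat (34 mm long and 22 mm high without its plug). Bystander
Mind the look-alikes: they are no part of the job. Leave any blue, brown or pink look-alike of the relay alone.

How it is judged:
On the way, in this order (a step that is already met when the one before it is completed fails the run):
1. the relay is pressed fully home in its socket (z of relay in the frame of socket below 0.0203 m and angle between the z axis of relay and the z axis of socket, either way round below 0.08 rad), for 0.2 s.
2. the wire hold-down stands across the middle of the home relay's top (all of step 1 and value of joint bail between -0.15 and 0.12 rad), for 0.2 s.
3. the gripped relay is pulled out along its axis so that the wire bears more than 9.5 N, for 0.4 s (contact force between relay and crossbar above 9.5 N and value of joint bail_stretch above 0.003 m and z of relay in the frame of socket above 0.0198 m and contact force between the fingers and relay above 2 N and angle between the z axis of relay and the z axis of socket, either way round below 0.12 rad and value of joint bail below 0.15 rad), for 0.4 s.
At the end, for the whole second after the job is handed in: The relay is fully home (within 1.3 mm, upright in its socket within 0.08 rad), at rest and let go, and the wire hold-down stands across the middle of its top (within 0.12 rad of straight) (all of step 2 and linear speed of relay below 0.01 m/s); the robot touches nothing.
It fails at once if the wire is strained with more than 24 N (drawn out by more than 8 mm) (value of joint bail_stretch above 0.008 m).
It fails at once if a bystander (can, screwdriver, tweezers, old relay) is shifted by more than 25 mm or the can tipped (distance of any of duster, screwdriver, tweezers, old_relay_mid from where it was at the start of the episode above 0.025 m or angle between duster's own z axis and vertical above 0.3 rad).
It also fails if it takes over 62 s, if anything falls off the work surface, if the arm or the gripper's body presses on something with over 40 N, if the wrist force passes 120 N, or if a joint passes its speed limit or range.

## Working session

There is one attempt and no reset: what is moved stays moved. The work goes in short steps, Python scripts to look and compute and a tool call to move; the robot and the scene stay as the last step left them, time stands still between calls to the robot, and variables do not carry over. Pictures are saved under pics/ and viewed, at most 13 in all, crops included, and the job is handed in when it is done.

Besides the shell and the picture viewer there is one more tool, called after "Request:" by a JSON object that holds its "op" and its "data". jog_arm: Moves the arm, as the interface text tells. Its arguments: {"type":"object","properties":{"rows":{"type":"array","items":{"type":"array","items":{"type":"number"}}},"jaw":{"type":"number"},"force":{"type":"number"}},"required":["rows"]}

```bash
mkdir -p pics
cat > h.py <<'E'
import numpy as np, cv2
from workcell import env
def cap(n,f):
    r=env.read_camera(n); cv2.imwrite(f'pics/{f}.png',cv2.cvtColor(r['pixels'],cv2.COLOR_RGB2BGR))
    np.savez(f'pics/{f}.npz',p=r['pixels'],K=r['mtx'],T=r['cam_to_world']); return r
def ray(f,u,v):
    d=np.load(f'pics/{f}.npz');K,T=d['K'],d['T']
    a=np.linalg.solve(K,[u,v,1]); w=T[:3,:3]@np.array([a[0],-a[1],-a[2]])
    return T[:3,3],w/np.linalg.norm(w)
def proj(f,P):
    d=np.load(f'pics/{f}.npz');K,T=d['K'],d['T']
    c=(np.asarray(P)-T[:3,3])@T[:3,:3]; q=K@np.array([c[0],-c[1],-c[2]]); return q[:2]/q[2]
def tri(*obs):
    A=np.zeros((3,3));b=np.zeros(3);L=[]
    for o in obs:
        c,w=ray(*o);M=np.eye(3)-np.outer(w,w);A+=M;b+=M@c;L.append((c,M))
    x=np.linalg.solve(A,b); return x,[round(1e3*np.linalg.norm(M@(x-c)),1) for c,M in L]
E
python3 - <<'E'
from h import *
for n in('side','top','wrist'):
    r=cap(n,n+'0');print(n,r['mtx'].round(1).tolist(),r['cam_to_world'].round(3).tolist(),[k for k in r])
s=env.get_state();print(s)
E
```

```text
side [[502.9, 0.0, 319.1], [0.0, 502.9, 240.4], [0.0, 0.0, 1.0]] [[-0.992, 0.091, -0.089, 0.506], [-0.127, -0.739, 0.662, 0.631], [-0.006, 0.668, 0.744, 0.865], [0.0, 0.0, 0.0, 1.0]] ['pixels', 'mtx', 'cam_to_world']
top [[445.9, 0.0, 319.5], [0.0, 445.9, 241.3], [0.0, 0.0, 1.0]] [[0.025, 0.996, -0.09, 0.501], [-1.0, 0.025, -0.002, -0.002], [0.001, 0.09, 0.996, 1.136], [0.0, 0.0, 0.0, 1.0]] ['pixels', 'mtx', 'cam_to_world']
wrist [[371.1, 0.0, 318.3], [0.0, 371.1, 238.6], [0.0, 0.0, 1.0]] [[0.38, -0.879, -0.288, 0.144], [0.925, 0.361, 0.121, 0.562], [-0.002, -0.312, 0.95, 0.374], [0.0, 0.0, 0.0, 1.0]] ['pixels', 'mtx', 'cam_to_world']
{'clock': 0.15, 'joint_pos': array([ 1.04141937e+00,  3.13834935e-01,  4.52549015e-02,  1.30358971e+00,
       -4.69492877e-06,  1.43121643e+00]), 'qvel': array([-0.00098483, -0.00102199,  0.00365896,  0.00109652,  0.00077035,
       -0.00204875]), 'tau': array([ 2.35151478e-03, -4.81065810e+01,  2.98815429e+01,  1.38762582e-02,
       -8.33683953e-05, -1.48868122e-05]), 'tcp_pos': array([0.21831082, 0.53154402, 0.23061582]), 'orientation': array([-2.23212492e-04,  1.93666938e-01,  9.81067095e-01, -6.49421628e-04]), 'wrist_force': array([ 0.35416137, -0.94256665,  0.38311149]), 'ft_torque': array([ 0.0379498 ,  0.02008275, -0.03062346]), 'grip_force': 0.0, 'finger_gap': 0.08549897162107432}
```

View pics/side0.png

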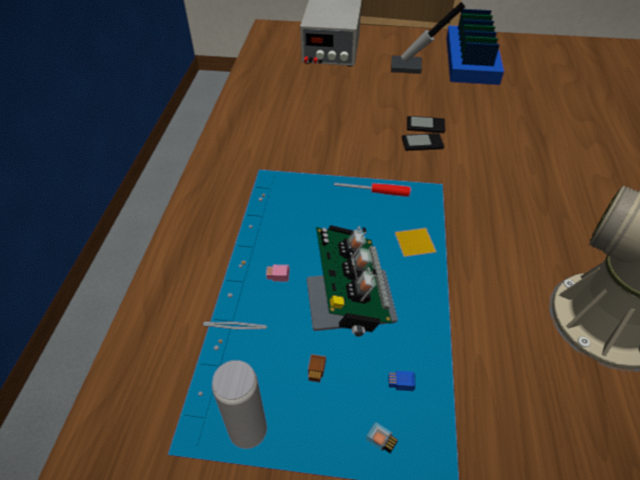

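View pics/top0.png

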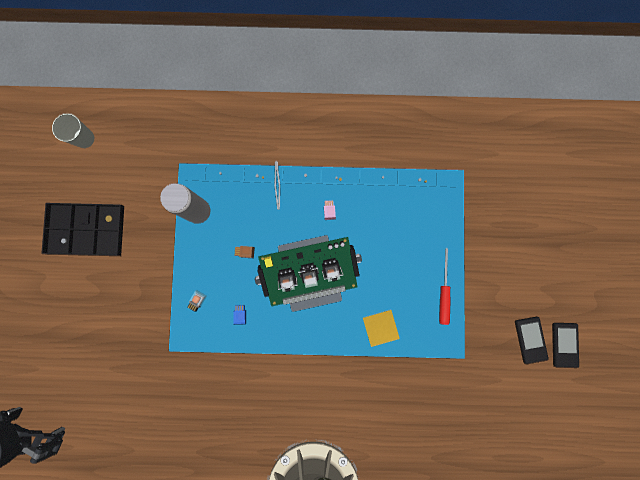

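Top view: board centre is around (308,272), with three relays at about (287,281), (310,276) and (332,268). The loose look-alikes are blue (239,315), brown (244,252), pink (330,210), plus the old relay at (196,300). I'm enlarging the board to find the unsecured relay.

Run:
```python
from h import *
a=cv2.imread('pics/top0.png')[232:312,250:365];b=cv2.imread('pics/side0.png')[222:336,312:402]
cv2.imwrite('pics/c1.png',cv2.resize(a,None,fx=6.9,fy=6.9,interpolation=cv2.INTER_CUBIC))
cv2.imwrite('pics/c2.png',cv2.resize(b,None,fx=5.2,fy=5.2,interpolation=cv2.INTER_CUBIC))
```

```text
(no output)
```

View pics/c1.png

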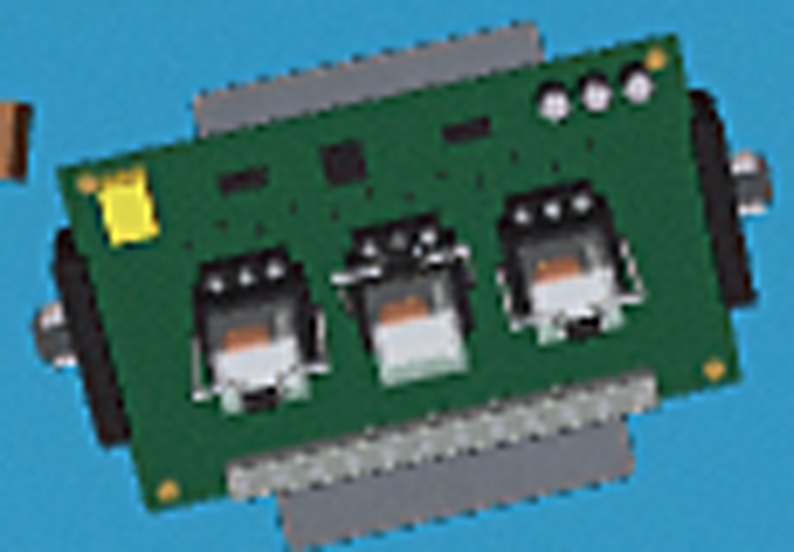

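View pics/c2.png

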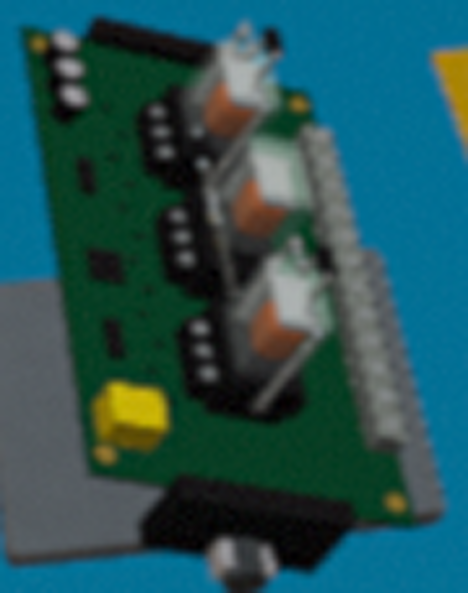

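The unsecured relay is the middle one, crop px (423,350), i.e. top image (311,283). It has no crossbar on its top, and its wire stands back at crop (400,260). The left (260,370) and right (575,300) relays both have wires closed. Next I fit the board pose.

```bash
cat > fit.py <<'E'
from h import *
from scipy.optimize import least_squares
t=lambda u,v:(250+(u+.5)/6.9-.5,232+(v+.5)/6.9-.5); s=lambda u,v:(312+(u+.5)/5.2-.5,222+(v+.5)/5.2-.5)
T=[t(*p) for p in[(87,184),(656,60),(715,370),(168,490)]]; S=[s(*p) for p in[(105,453),(38,43),(300,103),(396,502)]]
sg=[(1,1),(1,-1),(-1,-1),(-1,1)]
def R(yaw,tl): 
    c,q=np.cos(yaw),np.sin(yaw); z=np.array([[c,-q,0],[q,c,0],[0,0,1]])
    return z@np.array([[np.cos(tl),0,-np.sin(tl)],[0,1,0],[np.sin(tl),0,np.cos(tl)]])
def res(p,full=True):
    x,y,z,yaw,a,b,tl=p; r=[]
    for i,(A,B) in enumerate(sg):
        P=np.array([x,y,z])+R(yaw,tl)@[A*a,B*b,0]
        r+=list(proj('top0',P)-T[i])+list(proj('side0',P)-S[i])
    return r+[(tl-np.radians(25))*100]
if __name__=='__main__':
    f=least_squares(res,[.45,0,.095,.2,.055,.095,.43]);print(f.x.round(4),np.round(f.fun,1))
    P,e=tri(('top0',*t(423,350)),('side0',*s(280,172)));print(P,e)
    print('in board',R(f.x[3],f.x[6]).T@(P-f.x[:3]))
E
python3 fit.py
```

```text
[0.5237 0.0228 0.0981 0.2416 0.0582 0.0961 0.4361] [ 0.  -0.3  0.1  0.  -0.  -0.4  0.5  0.   0.  -0.1 -0.1  0.1  0.   0.
  0.1  0.  -0. ]
[0.50056149 0.0161268  0.14572455] [np.float64(0.9), np.float64(0.9)]
in board [-0.0017134  -0.00095897  0.05335861]
```

```bash
cat >> h.py <<'E'
from scipy.spatial.transform import Rotation as Ro
C=np.array([.5237,.0228,.0981]); yaw,tl=.2416,.4361
RB=(Ro.from_euler('z',yaw)*Ro.from_euler('y',-tl)).as_matrix()  # board axes x,y,z
RT=np.column_stack([RB[:,1],RB[:,0],-RB[:,2]])                  # tool axes
def st():
    s=env.get_state(); q=s['orientation']; return s,Ro.from_quat(q[[1,2,3,0]])
def go(b):   # board-frame TCP target -> row
    s,R=st(); t=C+RB@np.array(b); r=(Ro.from_matrix(RT)*R.inv()).as_rotvec(degrees=True)/6
    print('clk',round(s['clock'],2),'now board',(RB.T@(s['tcp_pos']-C)*1e3).round(1),'gap',round(s['finger_gap'],4),'f board',(RB.T@s['wrist_force']).round(1))
    print('row',((t-s['tcp_pos'])/.04).round(3).tolist(),r.round(2).tolist())
E
python3 -c "
from h import *
go([0,.02,.15]); print('per mm bx,by,n',(RB.T/40).round(5).tolist())"
```

```text
clk 0.15 now board [-102.5  567.   193.9] gap 0.0855 f board [ 0.3 -1.   0.3]
row [5.977, -12.612, 0.086] [2.83, -3.28, -8.82]
per mm bx,by,n [[0.022, 0.00542, 0.01056], [-0.00598, 0.02427, 0.0], [-0.01025, -0.00253, 0.02266]]
```

Request:
{"op": "jog_arm", "data": {"rows": [[0.5,-1.0,0.3,0.24,-0.28,-0.7],[1.0,-2.0,0.6,0.48,-0.55,-1.5],[1.5,-3.1,0.6,0.7,-0.82,-2.2],[2.0,-4.2,0.6,0.95,-1.1,-2.9],[2.5,-5.2,0.6,1.2,-1.4,-3.7],[3.0,-6.3,0.6,1.4,-1.64,-4.4],[3.5,-7.3,0.6,1.65,-1.9,-5.1],[4.0,-8.4,0.5,1.9,-2.2,-5.9],[4.5,-9.4,0.4,2.1,-2.5,-6.6],[5.0,-10.5,0.3,2.4,-2.7,-7.4],[5.5,-11.6,0.2,2.6,-3.0,-8.1],[5.98,-12.61,0.09,2.83,-3.28,-8.82]], "jaw": 1}}

```text
clock: 1.15
tcp_pos: [0.4317, 0.0815, 0.2406]
orientation: [0.135, 0.603, 0.767, 0.172]
wrist_force: [1.5, 1.1, -0.9]
finger_gap: 0.0001
grip_force: 0.0
```

Request:
{"op": "jog_arm", "data": {"rows": [[0,0,0,0,0,0],[0,0,0,0,0,0]]}}

```text
clock: 1.32
tcp_pos: [0.4315, 0.0806, 0.2397]
orientation: [0.134, 0.605, 0.766, 0.17]
wrist_force: [0.3, -0.1, -0.1]
finger_gap: 0.0002
grip_force: 0.0
```

```bash
python3 -c "
from h import *
go([0,.02,.15]);cap('wrist','w1')"
```

```text
clk 1.32 now board [ -8.8  78.1 160.3] gap 0.0002 f board [ 0.2 -0.2 -0.2]
row [0.647, -1.338, -0.141] [-0.01, 0.0, 0.06]
```

View pics/w1.png

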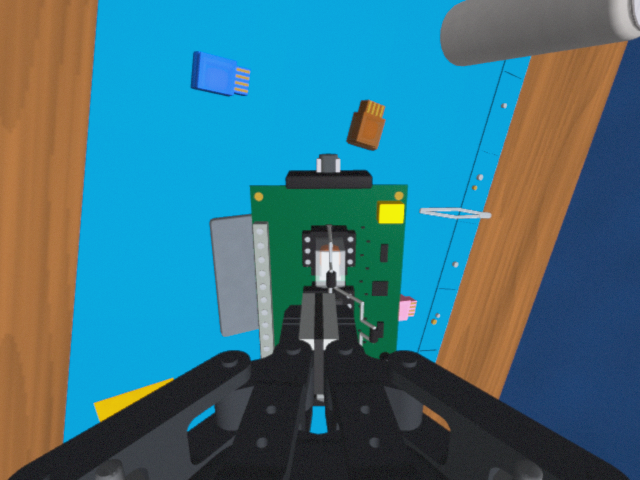

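The wrist view shows the left relay (330,260) with its wire closed. The middle one is hidden by the fingers, but its wire leans up-slope with the loop at (376,333). I shift along -y to see the middle relay.

Request:
{"op": "jog_arm", "data": {"rows": [[0.35,-0.9,-0.15,0,0,0.03],[0.7,-1.7,-0.3,0,0,0.06],[0.7,-1.7,-0.3,0,0,0.06],[0.7,-1.7,-0.3,0,0,0.06]]}}

```text
clock: 1.7
tcp_pos: [0.4597, 0.0159, 0.2279]
orientation: [0.132, 0.599, 0.771, 0.171]
wrist_force: [-0.7, 0.6, 0.3]
finger_gap: -0.0
grip_force: 0.0
```

```bash
python3 -c "
from h import *
go([0,.0,.10]);r=cap('wrist','w2');a=cv2.imread('pics/w2.png')[150:390,220:460];cv2.imwrite('pics/w2c.png',cv2.resize(a,None,fx=2.5,fy=2.5,interpolation=cv2.INTER_CUBIC))"
```

```text
clk 1.7 now board [ -3.    8.6 144.6] gap -0.0 f board [-0.4  0.8  0.5]
row [0.574, -0.081, -0.979] [-0.01, -0.0, -0.07]
```

View pics/w2c.png

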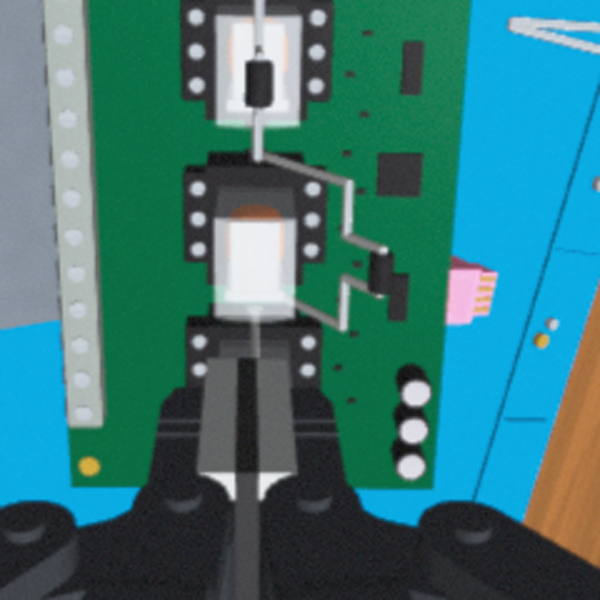

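The crop shows the middle relay's top centred at crop (255,269), full-image (322,257.6). Its wire leans +x with the black loop at (380,272), full (372,258.8). The left relay's closed loop is at (259,83), full (323.6,183.2).

Run:
```python
from h import *
f=lambda u,v:(220+(u+.5)/2.5-.5,150+(v+.5)/2.5-.5)
def pl(p,z):
    c,w=ray('w2',*p);c=RB.T@(c-C);w=RB.T@w;return (c+w*(z-c[2])/w[2])*1e3
print('relay top',pl(f(255,269),.058).round(1),'edges',pl(f(213,300),.0555).round(1),pl(f(297,300),.0555).round(1))
print('left loop',pl(f(259,83),.068).round(1))
c,w=ray('w2',*f(380,272));c=RB.T@(c-C);w=RB.T@w
for x0 in(-.002,0):
  for t in np.linspace(.2,.5,3001):
    P=c+w*t
    if abs(np.hypot(P[0]-x0,P[2]-.011)-.056)<5e-5: print(x0,(P*1e3).round(1),'bail',np.arctan2(P[0]-x0,P[2]-.011).round(3))
P,e=tri(('w2',*f(255,269)),('top0',250+423/6.9,232+350/6.9),('side0',312+280/5.2,222+172/5.2));print((RB.T@(P-C)*1e3).round(1),e)
```

```text
relay top [-0.7 -0.  58. ] edges [-12.  -10.   55.5] [10.8 -9.9 55.5]
left loop [-0.3 51.2 68. ]
-0.002 [33.1 -1.9 54.7] bail 0.676
-0.002 [33.1 -2.  54.6] bail 0.677
-0.002 [ 44.7 -30.6 -19.8] bail 2.154
-0.002 [ 44.7 -30.6 -19.9] bail 2.156
0 [32.8 -1.3 56.4] bail 0.626
0 [ 45.1 -31.4 -22.1] bail 2.205
0 [ 45.1 -31.5 -22.2] bail 2.206
[-1.9 -1.2 53.7] [np.float64(1.4), np.float64(1.7), np.float64(1.1)]
```

```bash
python3 -c "
from h import *
go([-.001,-.0005,.066])"
```

```text
clk 1.75 now board [ -3.2   9.6 144.7] gap -0.0003 f board [-0.1 -0.1  0.4]
row [0.916, -0.033, -1.761] [-0.01, -0.0, -0.08]
```

Request:
{"op": "jog_arm", "data": {"rows": [[0.3,0,-0.5,0,0,-0.04],[0.6,-0.02,-1.0,0,0,-0.08],[0.8,-0.03,-1.5,0,0,-0.08],[0.92,-0.03,-1.76,0,0,-0.08],[0.92,-0.03,-1.76,0,0,-0.08],[0.92,-0.03,-1.76,0,0,-0.08],[0.92,-0.03,-1.76,0,0,-0.08]]}}

```text
clock: 2.33
tcp_pos: [0.4964, 0.0156, 0.1588]
orientation: [0.134, 0.602, 0.769, 0.171]
wrist_force: [-0.5, 0.2, 0.3]
finger_gap: 0.0002
grip_force: 0.0
```

```bash
python3 -c "
from h import *
go([-.001,-.0005,.056])"
```

```text
clk 2.33 now board [ 0.  -0.4 67. ] gap 0.0002 f board [-0.3  0.3  0.5]
row [0.09, 0.02, -0.26] [-0.0, 0.02, -0.01]
```

Request:
{"op": "jog_arm", "data": {"rows": [[0.02,0.005,-0.045,0,0,0],[0.04,0.01,-0.09,0,0,0],[0.06,0.015,-0.135,0,0,0],[0.07,0.02,-0.18,0,0,0],[0.08,0.02,-0.22,0,0,0],[0.09,0.02,-0.24,0,0,0],[0.09,0.02,-0.26,0,0,0],[0.09,0.02,-0.26,0,0,0]]}}

```text
clock: 3.0
tcp_pos: [0.5, 0.0149, 0.1474]
orientation: [0.134, 0.603, 0.768, 0.171]
wrist_force: [-0.6, -0.8, 0.2]
finger_gap: -0.0002
grip_force: 0.2
```

```bash
python3 -c "
from h import *
go([-.001,-.0005,.053])"
```

```text
clk 3.0 now board [-1.8 -2.  55.2] gap -0.0002 f board [-0.6 -0.6  0.5]
row [0.031, 0.046, -0.042] [-0.01, 0.01, 0.02]
```

Request:
{"op": "jog_arm", "data": {"rows": [[0.01,0.0,-0.025,0,0,0],[0.02,0.01,-0.05,0,0,0],[0.03,0.01,-0.07,0,0,0],[0.03,0.01,-0.07,0,0,0]]}}

```text
clock: 3.33
tcp_pos: [0.5018, 0.0154, 0.1459]
orientation: [0.135, 0.603, 0.768, 0.171]
wrist_force: [-5.1, 0.4, 8.4]
finger_gap: 0.0
grip_force: 5.0
```

Request:
{"op": "jog_arm", "data": {"rows": [[0.01,0.0,-0.025,0,0,0],[0.02,0.01,-0.05,0,0,0],[0.02,0.01,-0.05,0,0,0],[0.02,0.01,-0.05,0,0,0]]}}

```text
clock: 3.67
tcp_pos: [0.5022, 0.0154, 0.1458]
orientation: [0.135, 0.603, 0.768, 0.171]
wrist_force: [-23.7, -1.7, 32.0]
finger_gap: -0.0
grip_force: 19.2
```

```bash
python3 -c "
from h import *
go([-.001,-.0005,.053])"
```

```text
clk 3.67 now board [-0.4 -2.  52.8] gap -0.0 f board [-7.8  4.  38.9]
row [-0.025, 0.033, -0.001] [0.01, 0.04, 0.02]
```

Force is 39 N at TCP z = 52.8 mm against an expected home top of 53 mm, so the relay is home. I back off and go around behind the loop.

Request:
{"op": "jog_arm", "data": {"rows": [[-0.1,-0.02,0.22,0,0,0],[-0.25,-0.06,0.6,0,0,0],[-0.35,-0.08,0.85,0,0,0],[0.1,0.03,1.1,0,0,0],[0.6,0.15,1.3,0,0,0],[1.05,0.28,1.5,0,0,0],[1.05,0.28,1.5,0,0,0],[1.05,0.28,1.5,0,0,0]]}}

```text
clock: 4.33
tcp_pos: [0.5445, 0.0272, 0.2028]
orientation: [0.134, 0.602, 0.768, 0.171]
wrist_force: [-0.0, 0.6, -0.4]
finger_gap: -0.0
grip_force: 0.0
```

```bash
python3 -c "
from h import *
go([.064,-.0005,.050])"
```

```text
clk 4.33 now board [63.5 -0.7 85.9] gap -0.0 f board [-0.1  0.6 -0.4]
row [0.378, 0.098, -0.808] [-0.0, 0.01, 0.01]
```

Request:
{"op": "jog_arm", "data": {"rows": [[0.13,0.03,-0.27,0,0,0],[0.25,0.06,-0.54,0,0,0],[0.38,0.1,-0.81,0,0,0],[0.38,0.1,-0.81,0,0,0],[0.38,0.1,-0.81,0,0,0]]}}

```text
clock: 4.75
tcp_pos: [0.5574, 0.0312, 0.1687]
orientation: [0.132, 0.603, 0.768, 0.17]
wrist_force: [-0.1, 0.5, 0.7]
finger_gap: -0.0004
grip_force: 0.0
```

```bash
python3 -c "
from h import *
go([.045,-.0005,.052]);go([.026,-.0005,.060])
cap('wrist','w3');a=cv2.imread('pics/w3.png')[150:390,220:460];cv2.imwrite('pics/w3c.png',cv2.resize(a,None,fx=2.5,fy=2.5,interpolation=cv2.INTER_CUBIC))"
```

```text
clk 4.75 now board [61.3  0.1 49.4] gap -0.0004 f board [0.3 0.6 0.6]
row [-0.381, -0.109, -0.112] [-0.01, -0.02, 0.02]
clk 4.75 now board [61.3  0.1 49.4] gap -0.0004 f board [0.3 0.6 0.6]
row [-0.881, -0.232, -0.131] [-0.01, -0.02, 0.02]
```

View pics/w3c.png

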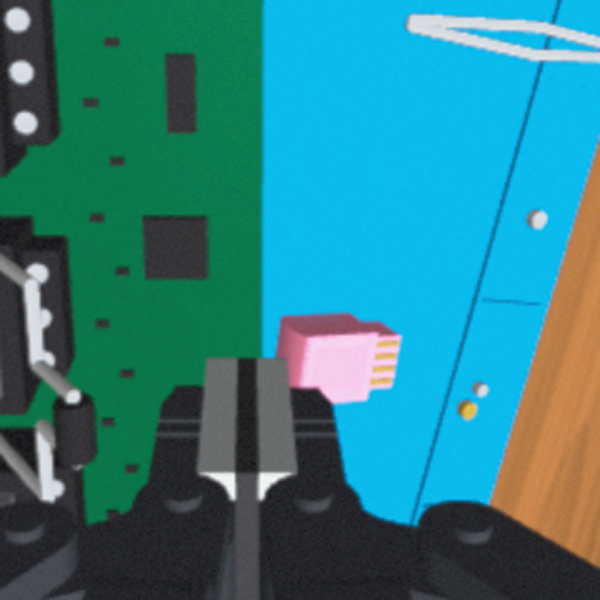

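The loop sits left of the fingertips at crop (75,430), and the finger's edge is at u≈205, a gap of about 18 mm. This agrees with the model, so I push along the arc.

Request:
{"op": "jog_arm", "data": {"rows": [[-0.1,-0.03,-0.03,0,0,0],[-0.2,-0.06,-0.06,0,0,0],[-0.3,-0.09,-0.09,0,0,0],[-0.38,-0.11,-0.11,0,0,0],[-0.48,-0.13,-0.12,0,0,0],[-0.58,-0.16,-0.12,0,0,0],[-0.68,-0.18,-0.13,0,0,0],[-0.78,-0.21,-0.13,0,0,0],[-0.88,-0.23,-0.13,0,0,0],[-0.88,-0.23,-0.13,0,0,0]]}}

```text
clock: 5.63
tcp_pos: [0.5235, 0.0215, 0.1654]
orientation: [0.134, 0.603, 0.768, 0.171]
wrist_force: [0.4, -0.9, 2.6]
finger_gap: -0.0003
grip_force: 1.2
```

```bash
python3 -c "
from h import *
go([.018,-.0005,.0615]);go([.010,-.0005,.062])"
```

```text
clk 5.63 now board [28.  -1.2 61.2] gap -0.0003 f board [ 1.3 -1.   2.3]
row [-0.226, -0.038, -0.099] [-0.0, 0.02, 0.02]
clk 5.63 now board [28.  -1.2 61.2] gap -0.0003 f board [ 1.3 -1.   2.3]
row [-0.408, -0.083, -0.172] [-0.0, 0.02, 0.02]
```

Request:
{"op": "jog_arm", "data": {"rows": [[-0.06,-0.01,-0.02,0,0,0],[-0.11,-0.02,-0.05,0,0,0],[-0.17,-0.03,-0.07,0,0,0],[-0.22,-0.04,-0.09,0,0,0],[-0.22,-0.04,-0.09,0,0,0]]}}

```text
clock: 6.05
tcp_pos: [0.5175, 0.0199, 0.1642]
orientation: [0.136, 0.602, 0.768, 0.172]
wrist_force: [-0.1, 0.4, 9.7]
finger_gap: -0.0001
grip_force: 5.9
```

```bash
python3 -c "
from h import *
go([.010,-.0005,.062])
cap('wrist','w4');a=cv2.imread('pics/w4.png')[150:390,220:460];cv2.imwrite('pics/w4c.png',cv2.resize(a,None,fx=2.5,fy=2.5,interpolation=cv2.INTER_CUBIC))"
```

```text
clk 6.05 now board [21.8 -1.3 62.8] gap -0.0001 f board [4.  0.4 8.8]
row [-0.257, -0.043, -0.142] [0.0, 0.07, 0.01]
```

View pics/w4c.png

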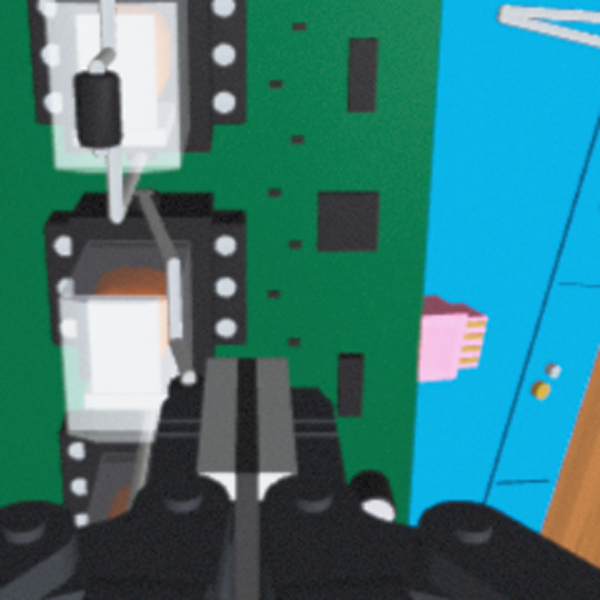

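Here the crossbar (175,300) rests at the relay's +x edge, and the loop is hidden behind the left finger at (185,380). I check the geometry against the model before pushing harder.

Run:
```python
from h import *
g=lambda P:((proj('w4',C+RB@np.array(P)/1e3)-[220,150])*2.5).round(0)
s,R=st();t=RB.T@(s['tcp_pos']-C)*1e3;print('tcp',t.round(1),g(t))
for h in(7,8,10,15):print(h,g(t+[-h,11,0]),g(t+[-h,11,10]),g(t+[-h,11,20]))
for th in(.2,.25,.3,.35):
    S,c=np.sin(th),np.cos(th)
    print(th,'corner',g([-.5+42*S,20.,11+42*c]),'loop0',g([-.5+42*S,5.5,11+42*c]),'sleeve',g([-.5+57*S,5.5,11+57*c]))
print('relay top corners',g([-11,14,50.5]),g([10.5,14,50.5]),g([5,14,53]))
```

```text
tcp [21.9 -1.3 62.7] [246. 399.]
7 [205. 342.] [203. 369.] [200. 400.]
8 [199. 342.] [197. 369.] [194. 400.]
10 [187. 342.] [184. 369.] [180. 400.]
15 [158. 342.] [153. 369.] [147. 401.]
0.2 corner [167. 263.] loop0 [169. 338.] sleeve [180. 376.]
0.25 corner [178. 262.] loop0 [180. 337.] sleeve [197. 374.]
0.3 corner [190. 261.] loop0 [191. 335.] sleeve [214. 372.]
0.35 corner [201. 260.] loop0 [202. 334.] sleeve [230. 369.]
relay top corners [ 64. 291.] [183. 291.] [151. 296.]
```

Request:
{"op": "jog_arm", "data": {"rows": [[0.03,0.01,0.04,0,0,0],[0.02,0.01,0.12,0,0,0],[0.02,0.01,0.12,0,0,0]]}}

```text
clock: 6.35
tcp_pos: [0.5158, 0.0207, 0.1664]
orientation: [0.134, 0.603, 0.768, 0.171]
wrist_force: [0.5, 0.4, 1.0]
finger_gap: -0.0003
grip_force: 0.4
```

```bash
python3 -c "
from h import *
go([.015,-.0005,.066]);go([.010,-.0005,.066])"
```

```text
clk 6.35 now board [21.4 -0.1 65.4] gap -0.0003 f board [1.  0.2 0.7]
row [-0.145, -0.045, -0.053] [-0.01, 0.01, 0.02]
clk 6.35 now board [21.4 -0.1 65.4] gap -0.0003 f board [1.  0.2 0.7]
row [-0.256, -0.072, -0.106] [-0.01, 0.01, 0.02]
```

Request:
{"op": "jog_arm", "data": {"rows": [[-0.03,-0.01,-0.01,0,0,0],[-0.06,-0.02,-0.02,0,0,0],[-0.09,-0.03,-0.03,0,0,0],[-0.12,-0.04,-0.04,0,0,0],[-0.145,-0.045,-0.05,0,0,0],[-0.145,-0.045,-0.05,0,0,0]]}}

```text
clock: 6.85
tcp_pos: [0.5104, 0.0187, 0.1646]
orientation: [0.134, 0.603, 0.768, 0.171]
wrist_force: [1.7, 1.4, 2.7]
finger_gap: 0.0001
grip_force: 1.5
```

Request:
{"op": "jog_arm", "data": {"rows": [[-0.03,-0.01,-0.01,0,0,0],[-0.06,-0.015,-0.03,0,0,0],[-0.09,-0.02,-0.04,0,0,0],[-0.11,-0.03,-0.05,0,0,0],[-0.11,-0.03,-0.05,0,0,0]]}}

```text
clock: 7.27
tcp_pos: [0.5047, 0.0175, 0.1615]
orientation: [0.133, 0.603, 0.768, 0.17]
wrist_force: [0.6, -0.5, 2.2]
finger_gap: 0.0001
grip_force: 0.8
```

```bash
python3 -c "
from h import *
go([.010,-.0005,.066])"
```

```text
clk 7.27 now board [ 8.9 -0.6 65.8] gap 0.0001 f board [ 1.3 -0.6  1.8]
row [0.021, 0.007, 0.017] [-0.0, -0.01, 0.02]
```

Request:
{"op": "jog_arm", "data": {"rows": [[0.09,0.02,0.04,0,0,0],[0.18,0.04,0.08,0,0,0],[0.0,0.0,0.5,0,0,0],[-0.3,-0.07,1.1,0,0,0],[-0.6,-0.15,1.78,0,0,0],[-1.0,-0.1,1.6,0,0,0],[-1.0,0.0,1.6,0,0,0],[-1.0,0.0,1.6,0,0,0]]}}

```text
clock: 7.93
tcp_pos: [0.4649, 0.0182, 0.2256]
orientation: [0.133, 0.603, 0.768, 0.17]
wrist_force: [-0.1, 0.5, -0.3]
finger_gap: 0.0
grip_force: 0.0
```

```bash
python3 -c "
from h import *
go([-.0005,-.0005,.095])
cap('wrist','w5');a=cv2.imread('pics/w5.png')[150:390,220:460];cv2.imwrite('pics/w5c.png',cv2.resize(a,None,fx=2.5,fy=2.5,interpolation=cv2.INTER_CUBIC))"
```

```text
clk 7.93 now board [  1.1   9.6 140.2] gap 0.0 f board [-0.1  0.5 -0.3]
row [0.487, -0.14, -1.04] [-0.01, -0.0, 0.02]
```

View pics/w5c.png

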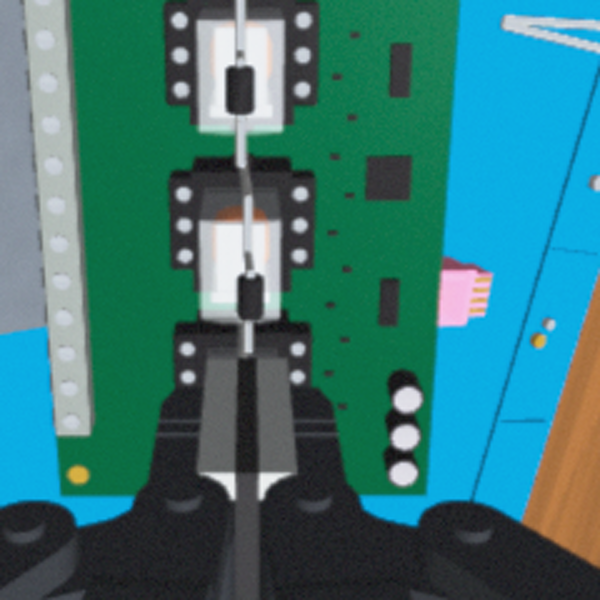

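The wire is now over the relay's top, with the loop at crop (250,297) slightly +x of centre. I compute its angle.

Run:
```python
from h import *
f=lambda u,v:(220+(u+.5)/2.5-.5,150+(v+.5)/2.5-.5)
def pl(p,z):
    c,w=ray('w5',*p);c=RB.T@(c-C);w=RB.T@w;return (c+w*(z-c[2])/w[2])*1e3
print('mid loop',pl(f(250,297),.068).round(1),'left loop',pl(f(239,90),.068).round(1))
print('bar mid',pl(f(248,225),.054).round(1),'left bar',pl(f(241,148),.054).round(1))
print('relay edges',pl(f(201,310),.0505).round(1),pl(f(282,310),.0505).round(1))
```

```text
mid loop [ 1.9 -1.4 68. ] left loop [-0.6 51.  68. ]
bar mid [ 1.5 13.  54. ] left bar [-0.3 33.7 54. ]
relay edges [-11.4 -12.6  50.5] [ 10.7 -12.6  50.5]
```

Wire angle is about 0.04 rad, which is within the limit. Now I open the jaws and descend over the relay.

Request:
{"op": "jog_arm", "data": {"rows": [[0.16,-0.05,-0.35,0,0,0],[0.32,-0.1,-0.7,0,0,0],[0.47,-0.14,-1.04,0,0,0],[0.47,-0.14,-1.04,0,0,0],[0.47,-0.14,-1.04,0,0,0],[0.47,-0.14,-1.04,0,0,0]], "jaw": -0.3, "force": 60}}

```text
clock: 8.48
tcp_pos: [0.4847, 0.0122, 0.1847]
orientation: [0.133, 0.603, 0.768, 0.171]
wrist_force: [0.5, -1.0, -0.1]
finger_gap: 0.0557
grip_force: 0.0
```

```bash
python3 -c "
from h import *
go([-.0005,-.0005,.026])"
```

```text
clk 8.48 now board [-0.1 -1.  95.5] gap 0.0557 f board [ 0.2 -1.1 -0.2]
row [0.701, 0.185, -1.58] [-0.01, 0.0, 0.01]
```

Request:
{"op": "jog_arm", "data": {"rows": [[0.12,0.03,-0.26,0,0,0],[0.23,0.06,-0.53,0,0,0],[0.35,0.09,-0.79,0,0,0],[0.47,0.12,-1.05,0,0,0],[0.58,0.15,-1.32,0,0,0],[0.7,0.18,-1.58,0,0,0],[0.7,0.18,-1.58,0,0,0],[0.7,0.18,-1.58,0,0,0]]}}

```text
clock: 9.15
tcp_pos: [0.5126, 0.0194, 0.1218]
orientation: [0.134, 0.603, 0.768, 0.171]
wrist_force: [0.6, 0.2, -0.1]
finger_gap: 0.0557
grip_force: 0.0
```

```bash
python3 -c "
from h import *
go([-.0005,-.0005,.026])"
```

```text
clk 9.15 now board [-0.5 -0.7 26.4] gap 0.0557 f board [ 0.5  0.1 -0.3]
row [0.003, 0.005, -0.009] [-0.01, 0.01, 0.01]
```

Request:
{"op": "jog_arm", "data": {"rows": [[0,0,0,0,0,0],[0,0,0,0,0,0],[0,0,0,0,0,0],[0,0,0,0,0,0],[0,0,0,0,0,0],[0,0,0,0,0,0]], "jaw": 1, "force": 60}}

```text
clock: 9.65
tcp_pos: [0.5128, 0.019, 0.1227]
orientation: [0.135, 0.603, 0.768, 0.171]
wrist_force: [-3.9, -0.4, 5.4]
finger_gap: 0.0203
grip_force: 58.7
```

```bash
python3 -c "
from h import *
go([-.0005,-.0005,.026])"
```

```text
clk 9.65 now board [-0.  -1.1 27.1] gap 0.0203 f board [-1.3  0.5  6.5]
row [-0.002, 0.015, -0.03] [0.0, 0.03, 0.02]
```

Request:
{"op": "jog_arm", "data": {"rows": [[-0.005,-0.001,0.011,0,0,0],[-0.01,-0.003,0.023,0,0,0],[-0.015,-0.004,0.034,0,0,0],[-0.02,-0.005,0.045,0,0,0],[-0.02,-0.005,0.045,0,0,0]]}}

```text
clock: 10.07
tcp_pos: [0.5119, 0.0189, 0.1232]
orientation: [0.134, 0.603, 0.768, 0.171]
wrist_force: [2.9, -0.6, -4.1]
finger_gap: 0.0204
grip_force: 59.0
```

```bash
python3 -c "
from h import *
go([-.0005,-.0005,.026])"
```

```text
clk 10.07 now board [-0.6 -1.  28. ] gap 0.0204 f board [ 0.7 -1.2 -4.8]
row [0.021, 0.018, -0.045] [-0.0, 0.01, 0.02]
```

Request:
{"op": "jog_arm", "data": {"rows": [[-0.005,-0.001,0.011,0,0,0],[-0.01,-0.003,0.023,0,0,0],[-0.015,-0.004,0.034,0,0,0],[-0.02,-0.005,0.045,0,0,0],[-0.02,-0.005,0.045,0,0,0]]}}

```text
clock: 10.48
tcp_pos: [0.5112, 0.0187, 0.1248]
orientation: [0.134, 0.603, 0.768, 0.171]
wrist_force: [7.0, -0.4, -7.8]
finger_gap: 0.0203
grip_force: 59.2
```

```bash
python3 -c "
from h import *
go([-.0005,-.0005,.026])"
```

```text
clk 10.48 now board [-0.6 -1.  29.8] gap 0.0203 f board [ 2.7 -2.1 -9.9]
row [0.039, 0.021, -0.084] [-0.0, 0.01, 0.02]
```

Request:
{"op": "jog_arm", "data": {"rows": [[-0.005,-0.001,0.011,0,0,0],[-0.01,-0.003,0.023,0,0,0],[-0.015,-0.004,0.034,0,0,0],[-0.02,-0.005,0.045,0,0,0],[-0.02,-0.005,0.045,0,0,0]]}}

```text
clock: 10.9
tcp_pos: [0.5105, 0.0186, 0.1263]
orientation: [0.134, 0.603, 0.768, 0.171]
wrist_force: [9.2, 0.4, -12.8]
finger_gap: 0.0204
grip_force: 59.4
```

```bash
python3 -c "
from h import *
go([-.0005,-.0005,.026])"
```

```text
clk 10.9 now board [-0.7 -0.9 31.4] gap 0.0204 f board [  2.8  -1.8 -15.4]
row [0.056, 0.025, -0.121] [-0.01, 0.01, 0.02]
```

Request:
{"op": "jog_arm", "data": {"rows": [[-0.004,-0.001,0.008,0,0,0],[-0.004,-0.001,0.008,0,0,0],[-0.004,-0.001,0.008,0,0,0],[-0.004,-0.001,0.008,0,0,0],[-0.004,-0.001,0.008,0,0,0],[-0.004,-0.001,0.008,0,0,0],[-0.004,-0.001,0.008,0,0,0],[-0.004,-0.001,0.008,0,0,0],[-0.004,-0.001,0.008,0,0,0],[-0.004,-0.001,0.008,0,0,0],[-0.004,-0.001,0.008,0,0,0],[-0.004,-0.001,0.008,0,0,0]]}}

```text
clock: 11.9
tcp_pos: [0.5104, 0.0185, 0.1266]
orientation: [0.134, 0.603, 0.768, 0.171]
wrist_force: [11.3, 0.4, -13.8]
finger_gap: 0.0203
grip_force: 59.3
```

```bash
python3 -c "
from h import *
go([-.0005,-.0005,.027])
cap('wrist','w6');a=cv2.imread('pics/w6.png')[150:390,220:460];cv2.imwrite('pics/w6c.png',cv2.resize(a,None,fx=2.5,fy=2.5,interpolation=cv2.INTER_CUBIC))"
```

```text
clk 11.9 now board [-0.6 -0.9 31.7] gap 0.0203 f board [  4.2  -2.4 -17.2]
row [0.049, 0.023, -0.105] [-0.01, 0.01, 0.02]
```

View pics/w6c.png

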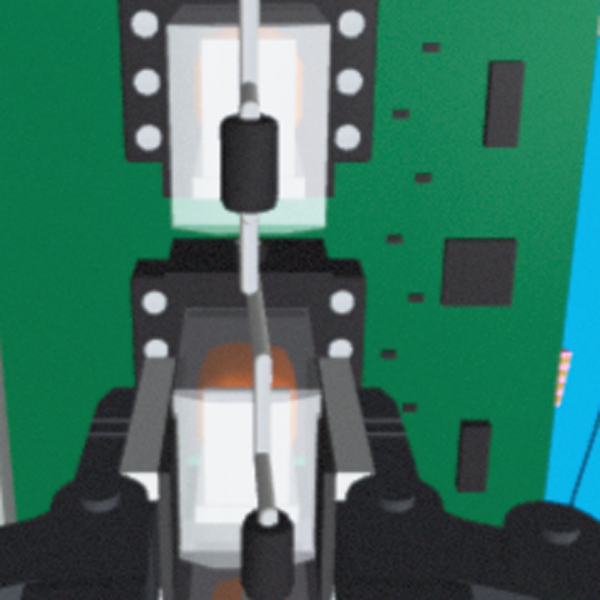

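The relay is gripped at (250,470) and drawn out slightly, with the wire at (263,400) still across its top. The tug was held at about 15–17 N wrist force for a second. Now I ease off.

Request:
{"op": "jog_arm", "data": {"rows": [[0.008,0.002,-0.018,0,0,0],[0.016,0.004,-0.036,0,0,0],[0.024,0.006,-0.054,0,0,0],[0.032,0.008,-0.072,0,0,0],[0.04,0.01,-0.09,0,0,0],[0.048,0.012,-0.108,0,0,0],[0.056,0.014,-0.126,0,0,0],[0.065,0.016,-0.144,0,0,0],[0.065,0.016,-0.144,0,0,0]]}}

```text
clock: 12.7
tcp_pos: [0.5123, 0.019, 0.1224]
orientation: [0.134, 0.603, 0.768, 0.171]
wrist_force: [-7.5, -1.8, 9.4]
finger_gap: 0.0204
grip_force: 63.5
```

```bash
python3 -c "
from h import *
go([-.0005,-.0005,.026])"
```

```text
clk 12.7 now board [-0.6 -1.  27.1] gap 0.0204 f board [-3.   0.1 11.8]
row [0.01, 0.015, -0.025] [0.0, 0.01, 0.02]
```

Pressing home at about +12 N. I release, then retreat straight out along the normal.

Request:
{"op": "jog_arm", "data": {"rows": [[0,0,0,0,0,0],[0,0,0,0,0,0],[0,0,0,0,0,0],[0,0,0,0,0,0],[0,0,0,0,0,0],[0,0,0,0,0,0]], "jaw": -0.3}}

```text
clock: 13.2
tcp_pos: [0.5125, 0.0193, 0.1213]
orientation: [0.134, 0.603, 0.768, 0.171]
wrist_force: [-0.2, 0.4, -0.3]
finger_gap: 0.0556
grip_force: 0.0
```

Request:
{"op": "jog_arm", "data": {"rows": [[-0.1,-0.03,0.23,0,0,0],[-0.25,-0.06,0.55,0,0,0],[-0.4,-0.1,0.9,0,0,0],[-0.55,-0.14,1.25,0,0,0],[-0.7,-0.18,1.58,0,0,0],[-0.95,-0.23,2.1,0,0,0],[-1.2,-0.1,2.65,0,0,0],[-1.2,0.05,2.65,0,0,0],[-1.2,0.05,2.65,0,0,0],[-1.2,0.05,2.65,0,0,0]]}}

```text
clock: 14.03
tcp_pos: [0.4645, 0.0215, 0.227]
orientation: [0.134, 0.602, 0.768, 0.171]
wrist_force: [0.3, -0.3, -0.2]
finger_gap: 0.0559
grip_force: 0.0
```

```bash
python3 -c "
from h import *
go([-.0005,-.0005,.026])
cap('wrist','w7');a=cv2.imread('pics/w7.png')[150:390,220:460];cv2.imwrite('pics/w7c.png',cv2.resize(a,None,fx=2.5,fy=2.5,interpolation=cv2.INTER_CUBIC))"
```

```text
clk 14.03 now board [  2.1  12.9 141.3] gap 0.0559 f board [ 0.1 -0.4 -0.3]
row [1.205, -0.048, -2.64] [-0.0, 0.01, 0.01]
```

View pics/w7c.png

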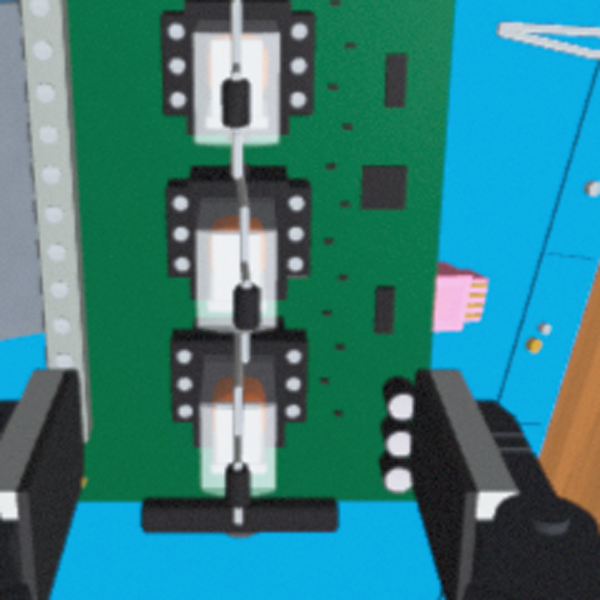

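The middle relay sits as low as its neighbours. Its wire is across the top with the loop at (247,305), about 0.04 rad off straight, and the gripper is clear. I hand it in.

```bash
python3 -c "
from workcell import env
print(env.hand_in())"
```

```text
the job is handed in; nothing more can be done
None
```

I handed the job in at about 14 s: the middle relay is pressed home with its wire about 0.04 rad off straight, it held a pull of 15–17 N (wrist reading) for about a second, and it was then eased home and let go; hand-in returned no verdict.

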